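# Call the student, show the tooth and the wax

## Task

Call the student by pressing the call button all the way down, then show her today's carving exercise: point at the molar model from straight above, fingertips two to three centimetres over its top, and stay there for two full seconds; then point in the same way at the thicker wax block she is to carve it from. Finally raise the hand well clear, at least 12 cm above the wax. Do not touch the models, the wax, their board and tray or the small things lying about, and bring the fingertips close over no other tooth model or wax block on the way.

Things in the scene. Friction and masses are not known exactly. Their poses are not given: they have to be found in the camera images.
- call (a joint): travel of the push button's plunger: 0 up, 0.006 m fully down; a spring pushes it back up (about 4 N when fully down)
- call_top (a point): centre of the top face of the call button: a white round plunger 36 mm across in a grey housing that stands alone on the table top, fixed; it is pressed straight down, 6 mm
- board: the low wooden board the tooth models stand on in a row: 70 x 235 x 12 mm high, fixed. Origin: centre of its underside; the row runs along its y axis, places 55 mm apart
- molar: molar model: enlarged ivory plaster tooth on a round foot 38 mm across, 71 mm tall in all; broad blocky crown 40 x 38 mm with FOUR rounded cusps on top. Its origin is the centre of the foot's underside, z up. Loose, 60 g; must not be touched.
- molar_top (a point): centre of the molar's top, at cusp height, 71 mm above the foot's underside (83 mm above the table)
- premolar: premolar model: same plaster, foot and height; narrow crown 20 x 32 mm with TWO cusps. Its origin is the centre of the foot's underside, z up. Loose, 60 g; must not be touched.
- premolar_top (a point): centre of the premolar's top, 71 mm above the foot's underside
- canine: canine model: same plaster, foot and height; round crown 28 mm across running up to ONE point. Its origin is the centre of the foot's underside, z up. Loose, 60 g; must not be touched.
- canine_top (a point): tip of the canine, 71 mm above the foot's underside
- incisor: incisor model: same plaster, foot and height; flat wedge-shaped crown 32 mm wide with a thin chisel edge, 5 mm thick, on top. Its origin is the centre of the foot's underside, z up. Loose, 60 g; must not be touched.
- incisor_top (a point): middle of the incisor's edge, 71 mm above the foot's underside
- tray: shallow steel tray 130 x 170 x 16 mm high, walls and floor 3 mm, fixed, in which the wax blocks lie. Origin: centre of its underside
- thick_wax: the thicker of two tan carving wax blocks: 62 x 38 x 42 mm high. Origin: centre of its underside, z up. Loose, 95 g; must not be touched
- thick_wax_top (a point): centre of the thick block's top face, 42 mm above its underside
- thin_wax: the thinner tan wax block: 62 x 38 x 18 mm high. Origin: centre of its underside. Loose; must not be touched
- thin_wax_top (a point): centre of the thin block's top face, 18 mm above its underside
- carver: small steel wax carver, 85 mm long, 7 mm thick, lying along its x axis in the tray between the blocks; loose bystander
- dappen: small glass dish, 40 mm across, 28 mm high, origin under its centre; loose bystander
- bowl: blue mixing bowl, 110 mm across, 60 mm high, origin under its centre; loose bystander
- spatula: spatula 180 mm long, lying on the table along its x axis; loose bystander
- jar: white jar, 50 mm across, 60 mm high, origin under its centre; loose bystander
- sponge: yellow foam block 70 x 100 x 35 mm with fine root files standing in it to 57 mm, origin under its centre; fixed bystander
Mind the look-alikes: they are no part of the job. What is shaped like the part that bears call but pink or purple is not meant.

How it is judged:
By the outcome, as a careful person would: the job done as asked, in the order asked, and still so for the second after the job is handed in, with the robot touching nothing.
It also fails if it takes over 61 s, if anything falls off the work surface, if the arm or the gripper's body presses on something with over 40 N, if the wrist force passes 120 N, or if a joint passes its speed limit or range.

## Robot

A 7-joint arm with a two-finger parallel gripper is mounted at the origin on the work surface. World frame = base frame: x ahead of the robot, y to its left, z up, the work surface at z = 0. Lengths are in m, angles in rad, forces in N, time in s.
With the tool pointing down it reaches from about 0.425 to 0.925 m from the base axis. Payload 6.8 kg.
Tool frame: the origin (TCP) lies midway between the tips of the shut fingers; the grasp point (between the pads) lies 19 mm behind it; z points along the fingers, y is the line along which they close (so a half turn about z gives the same grasp; the last joint's range is limited). The gripper opens to 85 mm and grips with 20 to 120 N. Pads are 22 mm wide; open, the fingers measure 114 mm over their backs; the gripper's body (76 mm by 85 mm) begins 54 mm behind the grasp point. The pads swing forward as they close: fully open they stand 13 mm farther back than shut.
Start: joints at [1.066, 0.477, 0.022, 1.555, -0.011, 1.109, -0.083], TCP at [0.261, -0.623, 0.231] pointing down, gripper open.
Joint ranges: [-2.96, 2.96], [-0.34, 2.1], [-1.41, 1.46], [0.24, 2.44], [-1.37, 4.51], [0.17, 1.92], [-2.96, 2.96]. Speed limits (rad/s): [2.39, 2.39, 3.14, 3.14, 3.14, 3.14, 3.14].

## Interface

Orientations are given as a unit quaternion [w, x, y, z].
In Python, from station import readout, imaging, hand_in gives the robot as it stands.
- The arm moves only by the tool drive_tool, never from a script. Its argument "series" is a list of rows, each a list of 5 numbers: the shift along the tool's x, y, z in cm, then the turn about the tool's z in degrees, then the closure, from -1 (fully open) to 1 (shut). A call has 1 to 8 rows; each row shifts and turns the commanded pose from where the row before left it, along the tool's axes as they then stand; what a row does not reach is not made up. A row lasts 1/10 s, in which the tool goes at most 50 mm and 8.59 degrees, less where a joint would pass 70% of its speed; a pose out of reach is approached as far as the arm can. A call with a gripper value outside its range is refused whole. The fingers move at their own pace and stop on an object; "squeeze" is the grip in N (left out, the last holds). Time passes only in rows, so rows that do not move let the fingers close. It gives the time, the measured TCP pose, the force, the opening and the grip force at its end, in the units of the state.
- readout.get_obs(): the state, without advancing time (a new reading comes with each control period).
- imaging.read_camera(name): name is "scene" or "top" or "wrist"; returns the picture (420x560x3 uint8, red, green, blue); there is no depth.
- imaging.camera_model(name): a dict with "vfov" (degrees; the focal length in pixels is half the picture's height over the tangent of half this angle, whatever the lens; pixels are square), "cx", "cy" (the principal point, pixels), "distortion" ([k1, k2, p1, p2, k3] as OpenCV has them; the pictures are not rectified), "xyz" and "orientation" of the camera in the world. Camera axes: x right, y down, z forward; pixel columns grow to the right and rows downward; lengths in m; the calibration is good to about 2 mm. A picture is of the moment at which its call begins: read the wrist's pose just before it. camera_model takes no time and is no camera call; for the wrist camera it gives the pose at the moment of the call.
- hand_in(): hands the job in; it is judged then, once.
Trained networks look in the newest picture that a camera, given by its name, has taken for a name from the list of things; names that differ only in an ending like _2 or _b are one class to them, and where a whole thing is asked for, a point or a joint stands for the part that bears it (a point fixed in the world has none). Each returns a list of dicts, best first, with "conf" (0 to 1); they miss things now and then, are a little off and sometimes report something else, mostly with a low value. They report only what shows in the picture. A call takes as long as a camera call. They do not tell look-alikes from the thing itself.
- imaging.cut_out(thing, camera): "mask" (420x560 bool, what is visible of it) and "centre" ([column, row] in pixels, amid what is visible of it).
The state is a dict: "t": time; "q": joint angles; "joint_vel": joint speeds; "joint_torque": joint torques, N m; "eef_pos": TCP position; "tool_rot": TCP orientation; "contact_force": force on the tool from outside, world axes, zero at the start; "torque": the same for the moment, N m; "gripper_width": opening from 0.0 (shut) to 1.0 (fully open); "grasp_force": force on a finger pad.
Only numpy, scipy, OpenCV 4.12 (cv2) and the standard library are available. Lean on these libraries where they do the work, as an engineer would, in place of code of your own. Each camera call takes 0.05 s, during which the arm holds its last target. There are 200 camera calls.

## Working session

There is one attempt and no reset: what is moved stays moved. The work goes in short steps, Python scripts to look and compute and a tool call to move; the robot and the scene stay as the last step left them, time stands still between calls to the robot, and variables do not carry over. Pictures are saved under pics/ and viewed, at most 10 in all, crops included, and the job is handed in when it is done.

Besides the shell and the picture viewer there is one more tool, called as name(argument=value, ...), one argument or row to a line, values as JSON. drive_tool: Moves the arm, as the interface text tells. Its arguments: {"type":"object","properties":{"series":{"type":"array"},"squeeze":{"type":"number"}},"required":["series"]}

```bash
mkdir -p pics; cat > h.py <<'E'
import numpy as np, cv2
from scipy.spatial.transform import Rotation as R
from station import readout, imaging, hand_in
def save(cam,name):
    im=imaging.read_camera(cam); cv2.imwrite('pics/'+name,im[:,:,::-1]); return im
def ray(cam,px):
    m=imaging.camera_model(cam); f=210/np.tan(np.radians(m['vfov'])/2)
    K=np.array([[f,0,m['cx']],[0,f,m['cy']],[0,0,1.]])
    u=cv2.undistortPoints(np.array([[px]],float),K,np.array(m['distortion'],float))[0,0]
    w,x,y,z=m['orientation']
    return np.array(m['xyz']),R.from_quat([x,y,z,w]).apply([u[0],u[1],1])
def at(cam,px,h):
    o,d=ray(cam,px); return o+d*(h-o[2])/d[2]
E
python3 - <<'E'
from h import *
o=readout.get_obs(); print(o['t'],o['eef_pos'],o['tool_rot'],o['gripper_width'])
for c in('top','scene'):
    save(c,c+'0.png'); print(c,imaging.camera_model(c)['xyz'])
    for n,h in(('call',.03),('molar',.083),('premolar',.083),('canine',.083),('incisor',.083),('thick_wax',.045),('thin_wax',.021)):
        for r in imaging.cut_out(n,c)[:2]: print(c,n,round(r['conf'],2),np.round(r['centre']),r['mask'].sum(),np.round(at(c,r['centre'],h),3))
E
```

```text
0.0 [ 0.26062001 -0.62200549  0.23033661] [-8.81763878e-04  9.80379827e-01  1.97115597e-01 -2.41263993e-04] 0.9989951823912165
top [0.34227351 0.0328003  1.58539896]
top call 0.66 [306. 208.] 124 [ 0.547 -0.053  0.03 ]
top call 0.58 [308. 240.] 108 [ 0.456 -0.059  0.03 ]
top molar 0.66 [241. 204.] 206 [0.551 0.132 0.083]
top molar 0.49 [257. 259.] 143 [0.397 0.085 0.083]
top premolar 0.47 [185. 205.] 187 [0.546 0.289 0.083]
top canine 0.42 [204. 202.] 146 [0.553 0.235 0.083]
top incisor 0.5 [184. 202.] 126 [0.555 0.293 0.083]
top incisor 0.48 [225. 203.] 152 [0.551 0.176 0.083]
top thick_wax 0.72 [384. 224.] 343 [ 0.504 -0.275  0.045]
top thick_wax 0.7 [358. 213.] 307 [ 0.534 -0.201  0.045]
top thin_wax 0.52 [360. 214.] 279 [ 0.532 -0.21   0.021]
scene [1.25505796 0.08258329 0.78532959]
scene call 0.68 [272. 213.] 139 [0.487 0.022 0.03 ]
scene call 0.66 [284. 282.] 218 [0.697 0.069 0.03 ]
scene molar 0.57 [312. 229.] 500 [0.581 0.123 0.083]
scene molar 0.27 [329. 239.] 370 [0.607 0.163 0.083]
scene premolar 0.6 [381. 238.] 359 [0.593 0.28  0.083]
scene canine 0.86 [357. 242.] 303 [0.608 0.225 0.083]
scene incisor 0.83 [333. 237.] 359 [0.602 0.171 0.083]
scene incisor 0.5 [346. 255.] 1352 [0.65  0.198 0.083]
scene thick_wax 0.76 [144. 209.] 504 [ 0.524 -0.297  0.045]
scene thick_wax 0.47 [160. 223.] 69 [ 0.569 -0.243  0.045]
scene thin_wax 0.89 [177. 225.] 378 [ 0.548 -0.209  0.021]
```

```bash
python3 - <<'E'
import cv2
a=cv2.imread('pics/top0.png')[150:300,150:430]; cv2.imwrite('pics/topc.png',cv2.resize(a,None,fx=2.85,fy=2.85,interpolation=cv2.INTER_CUBIC))
a=cv2.imread('pics/scene0.png')[170:320,120:400]; cv2.imwrite('pics/scenec.png',cv2.resize(a,None,fx=2.85,fy=2.85,interpolation=cv2.INTER_CUBIC))
E
```

```text
(no output)
```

View pics/topc.png

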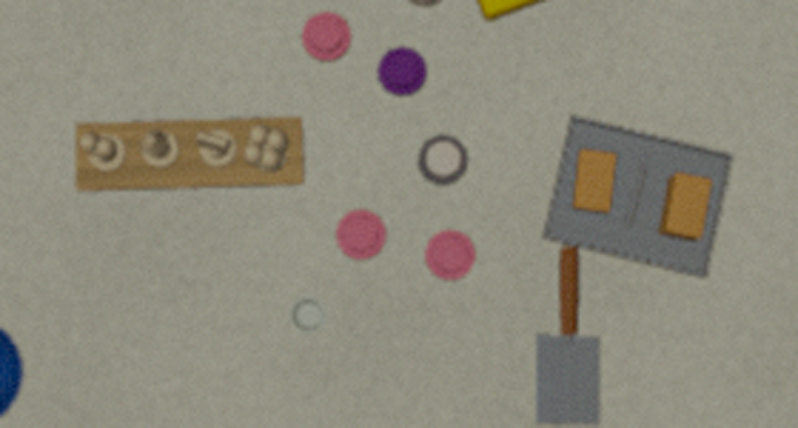

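View pics/scenec.png

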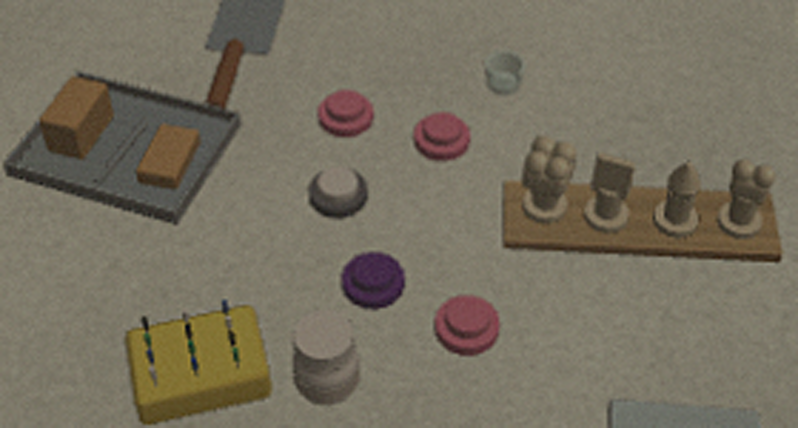

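The top crop shows the real button (white plunger, grey ring) at about (443,160). The molar with four cusps is at (267,148), at the right end of the board. The thick wax is the right block in the tray, at about (690,205). The scene crop agrees: the molar is at (549,160), the thick wax at (82,95) and the white button at (339,183), with pink and purple decoys around it.

```bash
python3 - <<'E'
from h import *
def tri(n,a,b,h):
    a=np.array(a)/2.85+[150,150]; b=np.array(b)/2.85+[120,170]
    (o1,d1),(o2,d2)=ray('top',a),ray('scene',b)
    s=np.linalg.lstsq(np.c_[d1,-d2],o2-o1,rcond=None)[0]
    p,q=o1+s[0]*d1,o2+s[1]*d2
    print(n,p.round(3),q.round(3),'at h',at('top',a,h).round(3),at('scene',b,h).round(3))
tri('call',(444,160),(339,181),.03)
tri('molar',(267,148),(549,158),.083)
tri('thick',(690,205),(80,95),.045)
m=imaging.camera_model('wrist');o=readout.get_obs();w,x,y,z=o['tool_rot'];T=R.from_quat([x,y,z,w])
print('cam in tool',T.inv().apply(np.array(m['xyz'])-o['eef_pos'])); print(T.as_matrix().round(3))
w,x,y,z=m['orientation'];print((T.inv()*R.from_quat([x,y,z,w])).as_matrix().round(2))
print(o['t'])
E
```

```text
call [ 0.555 -0.053  0.018] [ 0.555 -0.052  0.018] at h [ 0.553 -0.052  0.03 ] [ 0.566 -0.05   0.03 ]
molar [0.558 0.125 0.071] [0.558 0.125 0.071] at h [0.556 0.124 0.083] [0.57  0.124 0.083]
thick [ 0.509 -0.297  0.051] [ 0.507 -0.291  0.049] at h [ 0.509 -0.298  0.045] [ 0.503 -0.293  0.045]
cam in tool [ 0.0645267   0.00053921 -0.14354922]
[[ 0.922  0.386  0.   ]
 [ 0.386 -0.922 -0.   ]
 [ 0.     0.    -1.   ]]
[[ 0.   -0.97 -0.26]
 [ 1.    0.    0.  ]
 [-0.   -0.26  0.97]]
0.8
```

drive_tool(
  series=[
    [3.3,-2.75,0,0,1],
    [3.3,-2.75,0,0,1],
    [3.3,-2.75,0,0,1],
    [3.3,-2.75,0,0,1],
    [3.3,-2.75,0,0,1],
    [3.3,-2.75,0,0,1],
    [3.3,-2.75,0,0,1],
    [3.3,-2.75,0,0,1],
  ],
)

```text
t: 1.6
eef_pos: [0.42, -0.3161, 0.2317]
tool_rot: [0.0, 0.98, 0.197, 0.0]
contact_force: [0.2, 0.2, 0.2]
gripper_width: -0.0
grasp_force: 0.0
```

drive_tool(
  series=[
    [3.3,-2.75,0,0,1],
    [3.3,-2.75,0,0,1],
    [3.3,-2.75,0,0,1],
    [3.3,-2.75,0,0,1],
    [3.3,-2.75,0,0,1],
    [3.2,-2.6,0,0,1],
    [0,0,0,0,1],
    [0,0,0,0,1],
  ],
)

```text
t: 2.4
eef_pos: [0.5382, -0.0897, 0.2313]
tool_rot: [-0.0, 0.98, 0.198, 0.0]
contact_force: [-0.6, -1.7, -0.6]
gripper_width: 0.004
grasp_force: 0.0
```

```bash
cat > look.py <<'E'
from h import *
import sys
o=readout.get_obs(); w,x,y,z=o['tool_rot'];T=R.from_quat([x,y,z,w])
m=imaging.camera_model('wrist'); save('wrist',sys.argv[1]+'.png')
print(o['t'],o['eef_pos'].round(4),T.as_matrix().round(3).tolist(),o['gripper_width'],np.round(o['contact_force'],1))
for a in sys.argv[2:]:
    n,h=a.split(':')
    for r in imaging.cut_out(n,'wrist')[:3]:
        p=at('wrist',r['centre'],float(h)); ys,xs=np.nonzero(r['mask'])
        print(n,round(r['conf'],2),np.round(r['centre']),r['mask'].sum(),(xs.min(),xs.max(),ys.min(),ys.max()),p.round(4),'tool shift cm',(T.inv().apply(p-o['eef_pos'])*100).round(2))
E
python3 look.py w1 call:.025
```

```text
2.4 [ 0.5382 -0.0897  0.2313] [[0.921, 0.389, 0.0], [0.389, -0.921, 0.0], [0.0, -0.0, -1.0]] 0.003681912249724099 [-0.6 -1.7 -0.6]
call 0.98 [249.  41.] 1148 (np.int64(230), np.int64(266), np.int64(21), np.int64(60)) [ 0.6468 -0.016   0.025 ] tool shift cm [12.88 -2.57 20.63]
call 0.81 [227. 232.] 897 (np.int64(211), np.int64(244), np.int64(218), np.int64(251)) [ 0.4636 -0.0636  0.025 ] tool shift cm [-5.86 -5.31 20.63]
call 0.71 [256. 147.] 994 (np.int64(237), np.int64(271), np.int64(131), np.int64(166)) [ 0.5579 -0.059   0.025 ] tool shift cm [ 3.02 -2.06 20.63]
```

View pics/w1.png

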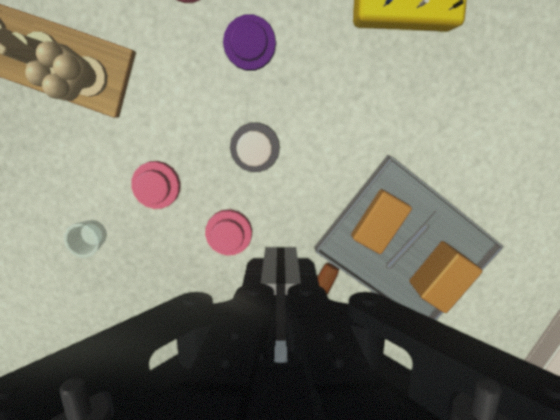

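The white button shows at (254,148) in the wrist view, between pink and purple decoys. I'll move over it and lower, then check.

drive_tool(
  series=[
    [1.5,-1.1,2,0,1],
    [1.5,-1.1,2,0,1],
    [0,0,4,0,1],
    [0,0,3,0,1],
    [0,0,0,0,1],
    [0,0,0,0,1],
  ],
)

```text
t: 3.1
eef_pos: [0.5568, -0.0601, 0.1217]
tool_rot: [0.0, 0.981, 0.196, -0.0]
contact_force: [0.6, -0.5, 1.5]
gripper_width: 0.001
grasp_force: 0.0
```

```bash
python3 look.py w2 call:.025; python3 - <<'E'
from h import *
a=np.array([443,160])/2.85+150
for h in(.015,.02,.025,.03):print(h,at('top',a,h).round(4))
E
```

```text
3.1 [ 0.5568 -0.0601  0.1217] [[0.923, 0.385, -0.001], [0.385, -0.923, -0.0], [-0.001, 0.0, -1.0]] 0.0011167022852795166 [ 0.6 -0.5  1.5]
call 0.95 [263.  57.] 2451 (np.int64(236), np.int64(290), np.int64(25), np.int64(82)) [ 0.6467 -0.0114  0.025 ] tool shift cm [10.18 -1.05  9.67]
call 0.56 [488.  18.] 5669 (np.int64(411), np.int64(559), np.int64(0), np.int64(41)) [ 0.7283 -0.1364  0.025 ] tool shift cm [12.9  13.63  9.67]
call 0.55 [134. 251.] 1767 (np.int64(108), np.int64(156), np.int64(229), np.int64(275)) [0.4855 0.0272 0.025 ] tool shift cm [ -3.22 -10.81   9.67]
0.015 [ 0.5554 -0.052   0.015 ]
0.02 [ 0.5547 -0.0517  0.02  ]
0.025 [ 0.5541 -0.0515  0.025 ]
0.03 [ 0.5534 -0.0512  0.03  ]
```

View pics/w2.png

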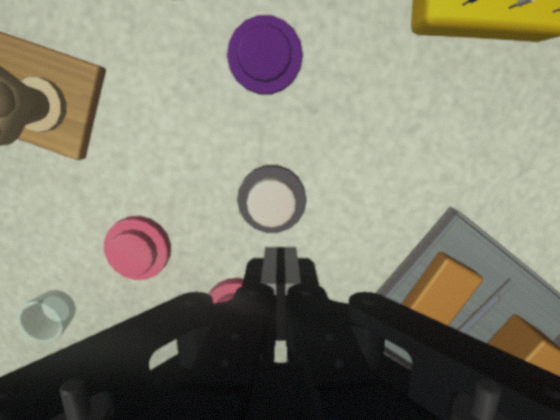

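The plunger's centre is at (270,203), about 50 px across.

```bash
python3 - <<'E'
from h import *
o=readout.get_obs();w,x,y,z=o['tool_rot'];T=R.from_quat([x,y,z,w])
for h in(.02,.03,.04):
    p=at('wrist',(270.5,203),h); wd=np.linalg.norm(at('wrist',(246,203),h)-at('wrist',(296,203),h))
    print(h,p.round(4),'diam',wd.round(4),'shift',(T.inv().apply(p-o['eef_pos'])*100).round(2))
E
```

```text
0.02 [ 0.5574 -0.0534  0.02  ] diam 0.0362 shift [ 0.14 -0.63 10.32]
0.03 [ 0.5599 -0.0526  0.03  ] diam 0.0347 shift [ 0.39 -0.6   9.32]
0.04 [ 0.5623 -0.0519  0.04  ] diam 0.0333 shift [ 0.65 -0.57  8.32]
```

drive_tool(
  series=[
    [0.2,-0.6,3,0,1],
    [0,0,3,0,1],
    [0,0,2.2,0,1],
    [0,0,0.4,0,1],
    [0,0,0.3,0,1],
    [0,0,0.2,0,1],
    [0,0,0,0,1],
  ],
)

```text
t: 3.9
eef_pos: [0.5575, -0.0527, 0.0315]
tool_rot: [0.0, 0.98, 0.197, 0.001]
contact_force: [0.1, -0.1, 0.1]
gripper_width: 0.001
grasp_force: 0.0
```

drive_tool(
  series=[
    [0,0,0.3,0,1],
    [0,0,0.3,0,1],
    [0,0,0,0,1],
  ],
)

```text
t: 4.2
eef_pos: [0.5563, -0.0526, 0.0241]
tool_rot: [-0.0, 0.98, 0.197, -0.0]
contact_force: [-0.2, -0.7, -0.5]
gripper_width: 0.001
grasp_force: 0.0
```

drive_tool(
  series=[
    [0,0,0.2,0,1],
    [0,0,0.2,0,1],
    [0,0,0,0,1],
    [0,0,0,0,1],
  ],
)

```text
t: 4.6
eef_pos: [0.5567, -0.0525, 0.0204]
tool_rot: [0.0, 0.98, 0.197, 0.0]
contact_force: [-0.4, -0.1, 1.5]
gripper_width: -0.004
grasp_force: 0.9
```

drive_tool(
  series=[
    [0,0,0.2,0,1],
    [0,0,0,0,1],
    [0,0,0,0,1],
  ],
)

```text
t: 4.9
eef_pos: [0.5567, -0.0525, 0.0184]
tool_rot: [0.0, 0.98, 0.197, 0.0]
contact_force: [0.5, -0.2, 2.1]
gripper_width: -0.0
grasp_force: 1.4
```

drive_tool(
  series=[
    [0,0,0.2,0,1],
    [0,0,0,0,1],
    [0,0,0,0,1],
  ],
)

```text
t: 5.2
eef_pos: [0.5567, -0.0525, 0.0164]
tool_rot: [0.0, 0.98, 0.197, 0.0]
contact_force: [0.3, 0.1, 3.4]
gripper_width: -0.001
grasp_force: 1.8
```

drive_tool(
  series=[
    [0,0,0.1,0,1],
    [0,0,0,0,1],
    [0,0,0,0,1],
  ],
)

```text
t: 5.5
eef_pos: [0.5568, -0.0525, 0.016]
tool_rot: [0.0, 0.98, 0.197, 0.0]
contact_force: [-2.1, 0.2, 9.7]
gripper_width: 0.0
grasp_force: 5.2
```

drive_tool(
  series=[
    [0,0,0.05,0,1],
    [0,0,0,0,1],
    [0,0,-4,0,1],
    [0,0,-4,0,1],
    [0,0,-4.5,0,1],
    [0,0,-4.5,0,1],
  ],
)

```text
t: 6.1
eef_pos: [0.5557, -0.0525, 0.1859]
tool_rot: [-0.0, 0.98, 0.197, -0.001]
contact_force: [0.8, -0.3, -0.0]
gripper_width: 0.002
grasp_force: 0.0
```

drive_tool(
  series=[
    [1.5,-3.5,0,0,1],
    [1.5,-3.5,0,0,1],
    [1.5,-3.5,0,0,1],
    [1.5,-3.5,0,0,1],
    [0.5,-1.0,0,0,1],
    [0,0,0,0,1],
    [0,0,0,0,1],
  ],
)

```text
t: 6.8
eef_pos: [0.5584, 0.1093, 0.1843]
tool_rot: [0.001, 0.98, 0.197, -0.001]
contact_force: [0.6, -1.1, 0.2]
gripper_width: 0.001
grasp_force: 0.0
```

```bash
python3 look.py w3 molar:.078 board:.012 thick_wax:.045
```

```text
6.8 [0.5584 0.1093 0.1843] [[0.923, 0.385, -0.001], [0.385, -0.923, -0.001], [-0.001, 0.001, -1.0]] 0.0007475745210867487 [ 0.6 -1.1  0.2]
molar 0.75 [260. 192.] 2712 (np.int64(230), np.int64(291), np.int64(160), np.int64(224)) [0.5614 0.1249 0.078 ] tool shift cm [ 0.9  -1.33 10.63]
board 0.71 [178. 142.] 11243 (np.int64(48), np.int64(313), np.int64(63), np.int64(219)) [0.5604 0.2068 0.012 ] tool shift cm [ 3.97 -8.93 17.22]
```

View pics/w3.png

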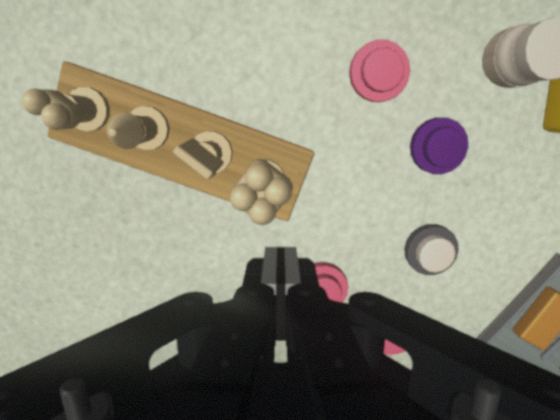

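The molar (four cusps) is centred at (260,192) at the board's right end. I'll move over it and lower to 25 mm above its top.

drive_tool(
  series=[
    [0.7,-1.4,0,0,1],
    [0,0,0,0,1],
    [0,0,3,0,1],
    [0,0,2.5,0,1],
    [0,0,1.5,0,1],
    [0,0,0.6,0,1],
    [0,0,0,0,1],
    [0,0,0,0,1],
  ],
)

```text
t: 7.8
eef_pos: [0.5603, 0.1269, 0.1097]
tool_rot: [-0.0, 0.98, 0.197, 0.001]
contact_force: [-0.4, 0.6, -0.4]
gripper_width: -0.003
grasp_force: 0.0
```

```bash
python3 look.py w4 molar:.078; python3 - <<'E'
from h import *
save('scene','s4.png'); a=cv2.imread('pics/s4.png')[170:320,250:400]; w=cv2.imread('pics/w4.png')
cv2.imwrite('pics/c4.png',cv2.resize(np.hstack([cv2.resize(a,(420,420)),w[:,100:450]]),None,fx=1,fy=1))
E
```

```text
7.8 [0.5603 0.1269 0.1097] [[0.922, 0.387, 0.001], [0.387, -0.922, 0.0], [0.002, 0.0, -1.0]] -0.0025837622560890925 [-0.4  0.6 -0.4]
molar 0.66 [282. 225.] 4272 (np.int64(240), np.int64(324), np.int64(185), np.int64(258)) [0.5682 0.1283 0.078 ] tool shift cm [0.77 0.18 3.17]
molar 0.3 [ 42. 125.] 4060 (np.int64(0), np.int64(83), np.int64(93), np.int64(153)) [0.5698 0.2601 0.078 ] tool shift cm [  6.01 -11.92   3.18]
```

View pics/c4.png

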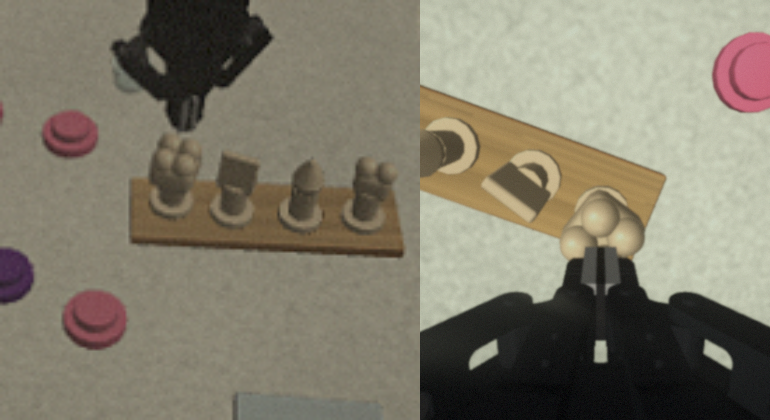

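The left and right cusps are at about (257,243) and (306,238), so the crown's centre is near (281,240). The scene view shows the fingertips over the molar.

```bash
python3 - <<'E'
from h import *
o=readout.get_obs();w,x,y,z=o['tool_rot'];T=R.from_quat([x,y,z,w])
for h in(.073,.083):
    p=at('wrist',(281,240),h); print(h,p.round(4),'shift',(T.inv().apply(p-o['eef_pos'])*100).round(2),o['t'],o['eef_pos'])
E
```

```text
0.073 [0.5586 0.1248 0.073 ] shift [-0.24  0.11  3.69] 7.95 [0.56033282 0.12678131 0.109863  ]
0.083 [0.562  0.1263 0.083 ] shift [0.13 0.11 2.69] 7.95 [0.56033282 0.12678131 0.109863  ]
```

drive_tool(
  series=[
    [0,0.1,0.2,0,1],
    [0,0,0,0,1],
    [0,0,0,0,1],
    [0,0,0,0,1],
    [0,0,0,0,1],
    [0,0,0,0,1],
    [0,0,0,0,1],
    [0,0,0,0,1],
  ],
)

```text
t: 8.75
eef_pos: [0.56, 0.1256, 0.1068]
tool_rot: [0.0, 0.98, 0.197, -0.0]
contact_force: [0.4, -0.1, -0.2]
gripper_width: -0.001
grasp_force: 0.0
```

drive_tool(
  series=[
    [0,0,0,0,1],
    [0,0,0,0,1],
    [0,0,0,0,1],
    [0,0,0,0,1],
    [0,0,0,0,1],
    [0,0,0,0,1],
    [0,0,0,0,1],
    [0,0,0,0,1],
  ],
)

```text
t: 9.55
eef_pos: [0.56, 0.1256, 0.1068]
tool_rot: [0.0, 0.98, 0.197, -0.0]
contact_force: [-0.8, -0.3, 0.0]
gripper_width: -0.0
grasp_force: 0.0
```

drive_tool(
  series=[
    [0,0,0,0,1],
    [0,0,0,0,1],
    [0,0,0,0,1],
    [0,0,0,0,1],
    [0,0,0,0,1],
    [0,0,0,0,1],
    [0,0,0,0,1],
    [0,0,0,0,1],
  ],
)

```text
t: 10.35
eef_pos: [0.56, 0.1256, 0.1068]
tool_rot: [0.0, 0.98, 0.197, 0.0]
contact_force: [-0.7, 0.6, -0.4]
gripper_width: 0.002
grasp_force: 0.0
```

drive_tool(
  series=[
    [0,0,0,0,1],
    [0,0,0,0,1],
    [0,0,0,0,1],
    [0,0,0,0,1],
    [0,0,0,0,1],
    [0,0,0,0,1],
  ],
)

```text
t: 10.95
eef_pos: [0.56, 0.1256, 0.1068]
tool_rot: [0.0, 0.98, 0.197, 0.0]
contact_force: [1.3, 0.7, -0.1]
gripper_width: 0.001
grasp_force: 0.0
```

drive_tool(
  series=[
    [0,0,-4,0,1],
    [0,0,-4,0,1],
    [0,0,-4,0,1],
    [-2.1,3.7,0,0,1],
    [-2.1,3.7,0,0,1],
    [-2.1,3.7,0,0,1],
    [-2.1,3.7,0,0,1],
    [-2.1,3.7,0,0,1],
  ],
)

```text
t: 11.75
eef_pos: [0.5342, -0.0872, 0.227]
tool_rot: [0.0, 0.98, 0.197, 0.0]
contact_force: [0.3, -0.1, 0.0]
gripper_width: -0.002
grasp_force: 0.0
```

drive_tool(
  series=[
    [-2.1,3.7,0,0,1],
    [-2.1,3.7,0,0,1],
    [-2.1,3.7,0,0,1],
    [-2.1,3.7,0,0,1],
    [-2.1,3.7,0,0,1],
    [0,0,0,0,1],
    [0,0,0,0,1],
    [0,0,0,0,1],
  ],
)

```text
t: 12.55
eef_pos: [0.5097, -0.2953, 0.2267]
tool_rot: [-0.0, 0.98, 0.198, 0.0]
contact_force: [-0.7, -0.5, 0.1]
gripper_width: 0.007
grasp_force: 0.0
```

```bash
python3 look.py w5 thick_wax:.045 thin_wax:.021 tray:.008
```

```text
12.55 [ 0.5097 -0.2953  0.2267] [[0.922, 0.388, 0.0], [0.388, -0.922, 0.001], [0.0, -0.001, -1.0]] 0.007248182017541855 [-0.7 -0.5  0.1]
thick_wax 0.79 [282. 185.] 2649 (np.int64(252), np.int64(316), np.int64(146), np.int64(220)) [ 0.5096 -0.2978  0.045 ] tool shift cm [-0.12  0.24 18.17]
thick_wax 0.25 [212. 123.] 2642 (np.int64(180), np.int64(241), np.int64(84), np.int64(156)) [ 0.5374 -0.2165  0.045 ] tool shift cm [ 5.61 -6.17 18.18]
thin_wax 0.66 [212. 124.] 2532 (np.int64(180), np.int64(239), np.int64(84), np.int64(156)) [ 0.5346 -0.2132  0.021 ] tool shift cm [ 5.47 -6.58 20.58]
tray 0.75 [244. 149.] 15567 (np.int64(144), np.int64(351), np.int64(46), np.int64(245)) [ 0.5222 -0.2503  0.008 ] tool shift cm [ 2.88 -3.64 21.87]
```

View pics/w5.png

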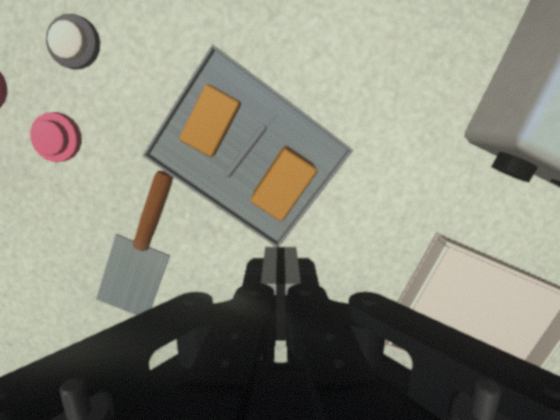

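The thick wax is at (282,185) in the wrist view and agrees with the top view: (0.509, -0.298). I'll lower to 25 mm above it, which is z = 0.070.

drive_tool(
  series=[
    [-0.1,0.25,0,0,1],
    [0,0,4,0,1],
    [0,0,4,0,1],
    [0,0,3.5,0,1],
    [0,0,2.5,0,1],
    [0,0,1,0,1],
    [0,0,0.5,0,1],
    [0,0,0,0,1],
  ],
)

```text
t: 13.55
eef_pos: [0.5098, -0.2996, 0.0722]
tool_rot: [0.0, 0.98, 0.197, 0.0]
contact_force: [0.3, -0.4, 1.0]
gripper_width: -0.001
grasp_force: 0.0
```

```bash
python3 look.py w6 thick_wax:.045; python3 - <<'E'
from h import *
save('scene','s6.png'); a=cv2.imread('pics/s6.png')[150:270,100:220]; w=cv2.imread('pics/w6.png')
cv2.imwrite('pics/c6.png',np.hstack([cv2.resize(a,(420,420)),w[:,100:450]]))
E
```

```text
13.55 [ 0.5098 -0.2996  0.0722] [[0.922, 0.387, 0.001], [0.387, -0.922, -0.0], [0.0, 0.0, -1.0]] -0.001142522517457988 [ 0.3 -0.4  1. ]
thick_wax 0.74 [284. 223.] 6858 (np.int64(219), np.int64(339), np.int64(166), np.int64(282)) [ 0.5206 -0.2986  0.045 ] tool shift cm [1.04 0.32 2.72]
```

View pics/c6.png

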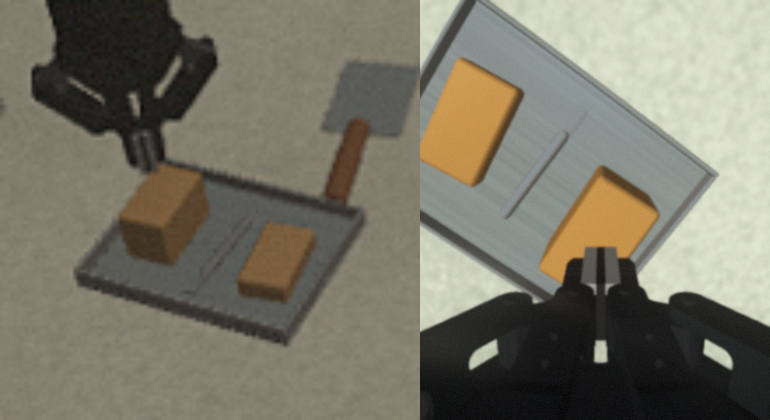

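The top-face corners are at about (335,215) and (220,267) in the wrist picture, which puts the face's centre at (278,241).

```bash
python3 - <<'E'
from h import *
o=readout.get_obs();w,x,y,z=o['tool_rot'];T=R.from_quat([x,y,z,w])
p=at('wrist',(277.5,241),.045); print(p.round(4),'shift',(T.inv().apply(p-o['eef_pos'])*100).round(2),o['t'],o['eef_pos'])
E
```

```text
[ 0.5103 -0.2993  0.045 ] shift [ 0.02 -0.07  2.83] 13.7 [ 0.51032276 -0.29994624  0.07326405]
```

drive_tool(
  series=[
    [0,-0.05,0.35,0,1],
    [0,0,0,0,1],
    [0,0,0,0,1],
    [0,0,0,0,1],
    [0,0,0,0,1],
    [0,0,0,0,1],
    [0,0,0,0,1],
    [0,0,0,0,1],
  ],
)

```text
t: 14.5
eef_pos: [0.5091, -0.299, 0.0683]
tool_rot: [-0.0, 0.98, 0.197, -0.0]
contact_force: [0.7, 0.3, -1.2]
gripper_width: -0.0
grasp_force: 0.0
```

drive_tool(
  series=[
    [0,0,0,0,1],
    [0,0,0,0,1],
    [0,0,0,0,1],
    [0,0,0,0,1],
    [0,0,0,0,1],
    [0,0,0,0,1],
    [0,0,0,0,1],
    [0,0,0,0,1],
  ],
)

```text
t: 15.3
eef_pos: [0.5091, -0.299, 0.0683]
tool_rot: [0.0, 0.98, 0.197, -0.0]
contact_force: [0.5, 0.3, -0.6]
gripper_width: 0.0
grasp_force: 0.0
```

drive_tool(
  series=[
    [0,0,0,0,1],
    [0,0,0,0,1],
    [0,0,0,0,1],
    [0,0,0,0,1],
    [0,0,0,0,1],
    [0,0,0,0,1],
    [0,0,0,0,1],
    [0,0,0,0,1],
  ],
)

```text
t: 16.1
eef_pos: [0.5091, -0.299, 0.0683]
tool_rot: [0.0, 0.98, 0.197, 0.0]
contact_force: [0.1, -0.2, 0.4]
gripper_width: 0.0
grasp_force: 0.0
```

drive_tool(
  series=[
    [0,0,0,0,1],
    [0,0,0,0,1],
    [0,0,0,0,1],
    [0,0,0,0,1],
    [0,0,0,0,1],
    [0,0,0,0,1],
  ],
)

```text
t: 16.7
eef_pos: [0.5091, -0.299, 0.0683]
tool_rot: [-0.0, 0.98, 0.197, -0.0]
contact_force: [0.2, 0.2, 0.6]
gripper_width: 0.0
grasp_force: 0.0
```

drive_tool(
  series=[
    [0,0,-4,0,1],
    [0,0,-4,0,1],
    [0,0,-4,0,1],
    [0,0,-4,0,1],
    [0,0,-2,0,1],
    [0,0,0,0,1],
    [0,0,0,0,1],
    [0,0,0,0,1],
  ],
)

```text
t: 17.5
eef_pos: [0.5083, -0.2986, 0.2468]
tool_rot: [-0.001, 0.98, 0.197, -0.001]
contact_force: [0.2, 0.6, -0.4]
gripper_width: -0.001
grasp_force: 0.0
```

```bash
python3 -c "
from station import hand_in
print(hand_in())"
```

```text
the job is handed in; nothing more can be done
None
```

The job is handed in at about 17.5 s: I pressed the call button to its stop, pointed at the molar (about 24 mm above) and then the thick wax (about 23 mm above) for over two seconds each, and raised the hand about 20 cm above the wax, with no contact force read except at the button.

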